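# Park the roller cradle in the drying bay

### The job

Lift the cradle out of the drip tray and lay the roller in it so that both axle ends sit at the bottom of their open slots. Then push the loaded cradle nose first up the ramp and over the sill, until all of it has dropped down behind the sill and stands flat on the floor of the drying bay under the wire rack, with the roller still seated. Do not knock over the bottle or the jar.

Things in the scene. Friction and masses are not known exactly. Their poses are not given: they have to be found in the camera images.
- bay: Fixed drying bay: metal ramp, raised sill, steel floor, low fences, wire rack over it. +x is the pushing direction, z up. Origin: bench level, centre line, below the sill's far edge. Along x: ramp -114 mm (height 0) to -14 mm, sill to 0, 6 mm step down to the floor (8 mm high), end stop at 166 mm. 130 mm wide; fences beside the floor 104 mm apart, 33 mm high. Cradle home: its origin at x = 72 to 98 mm.
- bay_sill (a point): Where ramp meets sill, centre line (14 mm above the bench). The flat sill runs on 14 mm along bay +x. Axes as the bay's.
- bay_rack (a point): Centre of the bay's wire rack: 6 mm bars, 95 to 101 mm above the bench, 124 mm long along bay x (bay x = 39 to 163 mm) on posts at bay y = +-63 mm. Nothing can be lowered into the bay through it.
- cradle: Loose cradle: bare aluminium sled on two round steel skids, 0.3 to 0.6 kg, 138 mm long (x = -70 to 68 mm), 84 mm wide. Origin: centre line, underside of the skids; +x is the nose (upturned skid tips), z up. Deck top 12 mm high; highest point 66 mm. Stands in the drip tray at the start.
- cradle_rib (a point): Top middle of the cradle's upright grip rib (cradle x = -22, y = 0, z = 60 mm): a plate 10 mm thick in cradle x, 50 mm wide in y, standing 48 mm up from the deck. Take it from above to lift the cradle. 37 mm free behind it, 31 mm ahead.
- cradle_slots (a point): Where the roller's centre lies when seated (cradle x = 32, y = 0, z = 44 mm). Two cheeks, 8 mm thick, centred at y = +-34 mm, up to 36 mm long in x, each with an open-topped slot: 13 mm wide, bottom at z = 39 mm, straight to 57 mm, flared outward to 65 mm.
- cradle_tail (a point): Middle of the outer face of the cradle's push plate (cradle x = -69, y = 0, z = 32 mm): upright plate across the tail, 76 mm wide, z = 12 to 52 mm. Push here towards the nose.
- roller: Loose roller: black rubber drum 36 mm in diameter, 52 mm long, on a steel axle 10 mm in diameter, 92 mm long; 0.17 to 0.35 kg. Origin: its centre; x is the axle (ends alike, any turn about x). Seated in the cradle the axle lies along cradle y, with 4 mm play to either side between the cheeks. At the start in the wooden holder, centre 46 mm above the bench.
- holder: Fixed wooden holder in which the roller lies at the start: base 100 x 50 x 10 mm, two posts at x = +-38 mm (10 mm thick, 40 mm wide in y, 50 mm high) with open slots for the axle. Origin: centre of the underside; x along the axle.
- tray: Fixed steel drip tray, 210 x 170 mm (x, y), rim 15 mm high, floor 3 mm thick; origin at the centre of its underside. The cradle stands in it at the start.
- bottle: White plastic squeeze bottle standing on the bench, 58 mm in diameter, 188 mm high; origin at the centre of its underside, z up. Must stay standing.
- jar: Amber glass jar with a metal cap standing on the bench, 64 mm in diameter, 85 mm high; origin at the centre of its underside, z up. Must stay standing.
There are look-alikes about, which are no part of the job. Of the things like the roller, leave any that is pink or purple; of the rest the smaller one is meant.

How it is judged:
By the outcome, as a careful person would: the job done as asked, in the order asked, and still so for the second after the job is handed in, with the robot touching nothing.
It also fails if it takes over 72 s, if anything falls off the work surface, if the arm or the gripper's body presses on something with over 40 N, if the wrist force passes 120 N, or if a joint passes its speed limit or range.

### The arm

A 6-joint arm with a two-finger parallel gripper is mounted at the origin on the work surface. World frame = base frame: x ahead of the robot, y to its left, z up, the work surface at z = 0. Lengths are in m, angles in degrees, forces in N, time in s.
With the tool pointing down it reaches from about 0.25 to 0.725 m from the base axis. Payload 9.7 kg.
Tool frame: the origin (TCP) lies at the centre of the arm's flange, where the gripper is bolted on; the fingertips stand 173 mm ahead of it and the grasp point (between the pads) lies 155 mm ahead of it; z points along the fingers, y is the line along which they close (so a half turn about z gives the same grasp; the last joint's range is limited). The gripper opens to 85 mm and grips with 20 to 120 N. Pads are 22 mm wide; open, the fingers measure 114 mm over their backs; the gripper's body (76 mm by 85 mm) begins 54 mm behind the grasp point. The pads swing forward as they close: fully open they stand 13 mm farther back than shut.
Start: joints at [-74.255, 4.979, 10.078, 95.1, 0, 90], TCP at [0.149, -0.529, 0.405] pointing down, gripper open.
Joint ranges: [-179.16, 179.16], [-48.56, 103.87], [-65.8, 70.77], [-126.05, 130.52], [-82.76, 87.17], [-180, 180]. Speed limits (degrees/s): [127.2, 127.2, 147.25, 180, 180, 180].

### API

Orientations are given as [roll, pitch, yaw] about the fixed x, y, z axes, in that order (R = Rz(yaw) Ry(pitch) Rx(roll)).
In Python, from workcell import monitor, camera, get_calibration, bot gives the robot as it stands.
- The arm moves only by the tool carry_out, never from a script. Its argument "targets" is text: rows parted by semicolons, each of 7 numbers parted by spaces: the shift along the tool's x, y, z in units of 0.04 m (1.0 is 0.04 m), then the turn, a rotation vector about the tool's x, y, z in units of 0.1 rad (1.0 is 0.1 rad), then the opening, from -1 (shut) to 1 (fully open), so that 0 is half open. A call has exactly 8 rows; each row shifts and turns the commanded pose from where the row before left it, along the tool's axes as they then stand; what a row does not reach is not made up. A row lasts 1/12 s, in which the tool goes at most 41.7 mm and 7.16 degrees, less where a joint would pass 70% of its speed; a pose out of reach is approached as far as the arm can. A call with a number of a shift or a turn outside -1 to 1 is refused whole. A call with a gripper value outside its range is refused whole. The fingers move at their own pace and stop on an object; "newtons" is the grip in N (left out, the last holds). Time passes only in rows, so rows that do not move let the fingers close, or fill a call up. It gives the time, the measured TCP pose, the force, the opening and the grip force at its end, in the units of the state.
- monitor.get_obs(): the state, without advancing time (a new reading comes with each control period).
- camera(name): name is "side" or "top" or "wrist"; returns the picture (420x560x3 uint8, red, green, blue); there is no depth.
- get_calibration(name): a dict with "fx", "fy", "cx", "cy" (pixels), "view" (4x4, takes a point from world to camera coordinates). Camera axes: x right, y down, z forward; pixel columns grow to the right and rows downward; lengths in m; the calibration is good to about 2 mm. A picture is of the moment at which its call begins: read the wrist's pose just before it. get_calibration takes no time and is no camera call; for the wrist camera it gives the pose at the moment of the call.
- bot.job_done(): hands the job in; it is judged then, once.
The state is a dict: "time": time; "q": joint angles; "qd": joint speeds; "joint_efforts": joint torques, N m; "ee_pos": TCP position; "tcp_rot": TCP orientation; "wrist_force": force on the tool from outside, world axes, zero at the start; "torque": the same for the moment, N m; "opening": finger opening in m; "grasp_force": force on a finger pad.
Only numpy, scipy, OpenCV 4.12 (cv2) and the standard library are available. Lean on these libraries where they do the work, as an engineer would, in place of code of your own. Each camera call takes 0.05 s, during which the arm holds its last target. There are 200 camera calls.

## Working session

There is one attempt and no reset: what is moved stays moved. The work goes in short steps, Python scripts to look and compute and a tool call to move; the robot and the scene stay as the last step left them, time stands still between calls to the robot, and variables do not carry over. Pictures are saved under pics/ and viewed, at most 10 in all, crops included, and the job is handed in when it is done.

Besides the shell and the picture viewer there is one more tool, called after "Call:" by a JSON object that holds its "op" and its "data". carry_out: Moves the arm, as the interface text tells. Shifts and turns lie within -1 to 1; 1 stands for 0.04 m of shift or 0.1 rad of turn. Its arguments: {"type":"object","properties":{"targets":{"type":"string"},"newtons":{"type":"number"}},"required":["targets"]}

```bash
ls; mkdir -p pics
python3 - <<'E'
from workcell import monitor, camera, get_calibration
import cv2,numpy as np
o=monitor.get_obs();print({k:np.round(v,3).tolist() for k,v in o.items()})
for n in("top","side"):
    cv2.imwrite(f"pics/{n}0.png",camera(n)[:,:,::-1]);c=get_calibration(n)
    print(n,c["fx"],c["fy"],c["cx"],c["cy"],np.round(c["view"],4).tolist())
E
```

```text
pics
{'time': 0.0, 'q': [-74.255, 5.011, 10.036, 95.101, -0.002, 90.0], 'qd': [-0.073, -0.057, 0.085, -0.034, 0.067, 0.012], 'joint_efforts': [0.001, -52.039, 46.48, 0.016, 0.0, -0.0], 'ee_pos': [0.149, -0.529, 0.404], 'tcp_rot': [-179.924, 0.002, 15.746], 'wrist_force': [0.489, 0.168, 0.449], 'torque': [-0.006, 0.015, 0.016], 'grasp_force': 0.0, 'opening': 0.086}
top 530.16216022524 530.16216022524 279.1057212611523 205.15491097607458 [[0.021, -0.9998, 0.0035, 0.0043], [-0.9809, -0.0212, -0.1932, 0.6077], [0.1932, 0.0006, -0.9812, 1.3506], [0.0, 0.0, 0.0, 1.0]]
side 392.7941728510644 392.7941728510644 275.1324705299428 211.4428798692022 [[0.9614, -0.2747, 0.0151, -0.5869], [-0.2104, -0.7694, -0.6031, 0.187], [0.1773, 0.5766, -0.7975, 0.9455], [0.0, 0.0, 0.0, 1.0]]
```

View pics/top0.png

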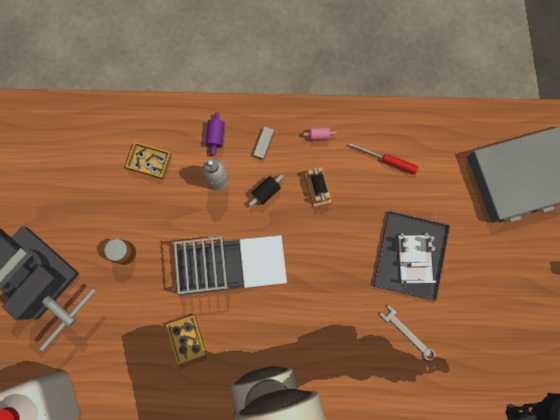

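View pics/side0.png

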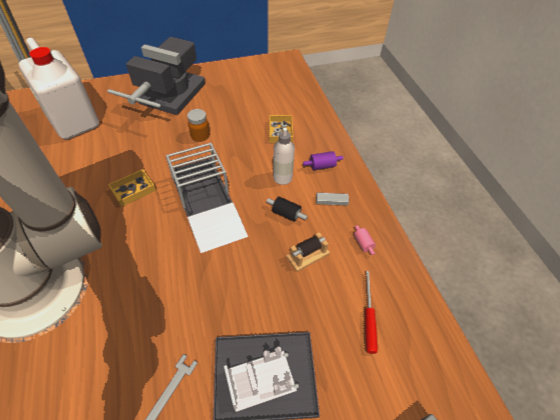

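The top view shows the tray with the cradle at (413,257), and the bay's ramp at (263,262) with the rack at (200,265), so pushing goes towards image left. The bottle is at (215,175) and the jar at (117,250).

Roller candidates in the top view:
- Purple at (215,132): leave.
- Pink at (319,134): leave.
- Loose black at (265,191): looks larger.
- Black in the holder at (319,187): smaller, so this is the one I choose. I'll check it in a close crop.

Run:
```python
import cv2,numpy as np
t=cv2.imread("pics/top0.png");s=cv2.imread("pics/side0.png")
f=lambda im,x,y,w,h,k:cv2.resize(im[y:y+h,x:x+w],None,fx=k,fy=k,interpolation=cv2.INTER_CUBIC)
a=f(t,240,155,100,75,4);b=f(t,370,207,80,100,3.75);c=f(s,210,325,115,95,3.25);d=f(t,165,225,130,75,3)
H=np.zeros((600,800,3),np.uint8)
for im,x,y in((a,0,0),(d,0,300),(b,400,0)):
    h,w=im.shape[:2];H[y:y+h,x:x+w]=im
im=cv2.resize(c,(270,223));H[376:599,400:670]=im
cv2.imwrite("pics/crop1.png",H)
```

```text
(no output)
```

View pics/crop1.png

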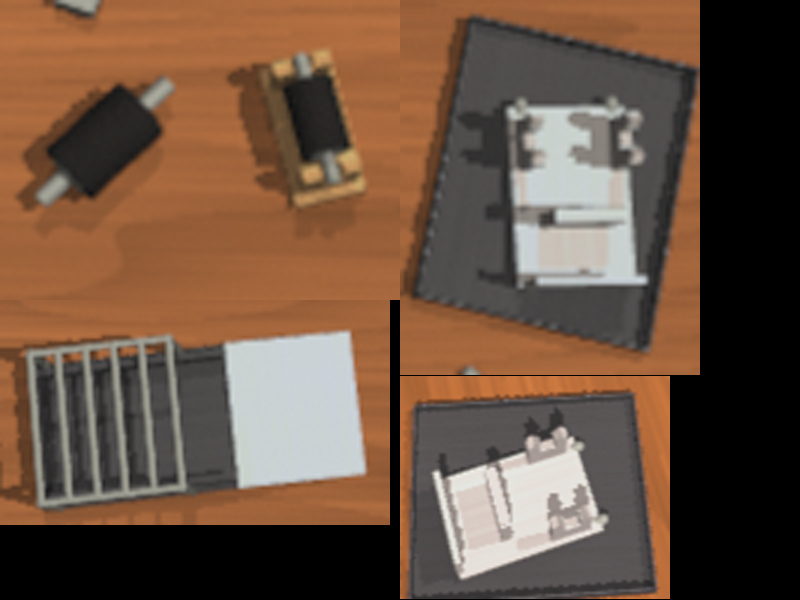

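The crop confirms the choice: the roller in the wooden holder at (319,187) is clearly smaller than the loose one at (265,191). The cradle's nose points up in the image (world +x), and its rib is seen at about (427,264).

```bash
cat > h.py <<'E'
import numpy as np,cv2
from workcell import monitor,camera,get_calibration
def ray(c,uv):
    V=np.array(c["view"]);R,t=V[:3,:3],V[:3,3]
    d=np.array([(uv[0]-c["cx"])/c["fx"],(uv[1]-c["cy"])/c["fy"],1.])
    return -R.T@t,R.T@d
def onz(c,uv,z):
    o,d=ray(c,uv);return o+d*(z-o[2])/d[2]
def proj(c,p):
    V=np.array(c["view"]);q=V[:3,:3]@p+V[:3,3]
    return np.array([c["fx"]*q[0]/q[2]+c["cx"],c["fy"]*q[1]/q[2]+c["cy"]])
E
python3 - <<'E'
from h import *
t=cv2.imread("pics/top0.png");c=get_calibration("top")
hsv=cv2.cvtColor(t,cv2.COLOR_BGR2HSV)
m=((hsv[...,2]>165)&(hsv[...,1]<60)).astype(np.uint8)
m2=m.copy();m2[:, :225]=0;m2[:,300:]=0;m2[:225]=0;m2[300:]=0
k=max(cv2.findContours(m2,0,2)[0],key=cv2.contourArea)
q=cv2.approxPolyDP(k,4,True)[:,0];print("ramp px",q.tolist())
for p in q: print(p,*[np.round(onz(c,p,z)[:2],4) for z in(0,.014)])
B=lambda x,y:(370+(x-400)/3.75,207+y/3.75)
for n,x,y,z in(("rackposts",0,0,0),("ribL",545,213,.063),("ribR",627,213,.063),("tailL",515,284,.055),("tailR",648,281,.055),("noseL",520,102,.015),("noseR",612,102,.015)):
    print(n,np.round(onz(c,B(x,y),z)[:2],4))
D=lambda x,y:(165+x/3,225+y/3)
for x,y in((30,350),(175,340),(185,490),(42,505)): print("rack",np.round(onz(c,D(x,y),.101)[:2],4))
A=lambda x,y:(240+x/4,155+y/4)
for x,y,z in((301,62,.051),(333,168,.051),(316,118,.064)): print("roller",np.round(onz(c,A(x,y),z)[:2],4))
w=get_calibration("wrist");print({k:np.round(v,4).tolist() for k,v in w.items()})
for n,z,u in(("bottle",.188,(213,162)),("bottlebase",0,(219,187)),("jar",.085,(116,250))): print(n,np.round(onz(c,u,z)[:2],4))
E
```

```text
ramp px [[280, 235], [240, 239], [245, 287], [286, 282]]
[280 235] [0.5358 0.013 ] [0.5338 0.0131]
[240 239] [0.5224 0.1223] [0.5206 0.1213]
[245 287] [0.3928 0.1043] [0.3922 0.1034]
[286 282] [ 0.4084 -0.0058] [ 0.4077 -0.0056]
rackposts [0.613  0.0608]
ribL [ 0.4588 -0.3225]
ribR [ 0.46   -0.3794]
tailL [ 0.41   -0.3025]
tailR [ 0.414  -0.3946]
noseL [ 0.543  -0.3183]
noseR [ 0.5444 -0.385 ]
rack [0.2525 0.2653]
rack [0.2629 0.1472]
rack [0.1459 0.1343]
rack [0.1321 0.2486]
roller [ 0.7069 -0.0787]
roller [ 0.634  -0.1008]
roller [ 0.6651 -0.0882]
{'fx': 335.0542, 'fy': 335.0542, 'cx': 277.8484, 'cy': 210.2116, 'view': [[0.2722, -0.9622, -0.0007, -0.5499], [-0.9149, -0.2591, 0.3096, -0.0408], [-0.2981, -0.0837, -0.9509, 0.38], [0.0, 0.0, 0.0, 1.0]]}
bottle [0.6864 0.1813]
bottlebase [0.6671 0.186 ]
jar [0.4762 0.4329]
```

```bash
cat >> h.py <<'E'
from scipy.spatial.transform import Rotation as Ro
from scipy.linalg import logm,expm
def T(p,R):
    M=np.eye(4);M[:3,:3]=R.as_matrix();M[:3,3]=p;return M
def now():
    o=monitor.get_obs();return T(o["ee_pos"],Ro.from_euler("xyz",o["tcp_rot"],degrees=True))
def pose(p,yaw,lean=None):
    """tool down at yaw (deg), p = TCP; lean=(axis_world,deg) applied after"""
    R=Ro.from_euler("xyz",[180,0,yaw],degrees=True)
    if lean is not None: R=Ro.from_rotvec(np.radians(lean[1])*np.array(lean[0]))*R
    return T(p,R)
def plan(A,B,n):
    """straight line, even turn: rows in tool axes; identical turn, per-row shift"""
    w=Ro.from_matrix(A[:3,:3].T@B[:3,:3]).as_rotvec()/n;dp=(B[:3,3]-A[:3,3])/n
    for i in range(n):
        R=Ro.from_matrix(A[:3,:3])*Ro.from_rotvec(w*i)
        s=R.inv().apply(dp)/.04
        print(" ".join(f"{v:.2f}" for v in np.r_[s,w/.1]))
E
python3 - <<'E'
from h import *
plan(now(),pose([.459,-.35,.38],88),16)
E
```

```text
0.54 -0.14 0.04 -0.00 -0.00 -0.79
0.55 -0.10 0.04 -0.00 -0.00 -0.79
0.56 -0.05 0.04 -0.00 -0.00 -0.79
0.56 -0.01 0.04 -0.00 -0.00 -0.79
0.56 0.04 0.04 -0.00 -0.00 -0.79
0.55 0.08 0.04 -0.00 -0.00 -0.79
0.55 0.12 0.04 -0.00 -0.00 -0.79
0.53 0.17 0.04 -0.00 -0.00 -0.79
0.52 0.21 0.04 -0.00 -0.00 -0.79
0.50 0.25 0.04 -0.00 -0.00 -0.79
0.48 0.29 0.04 -0.00 -0.00 -0.79
0.46 0.32 0.04 -0.00 -0.00 -0.79
0.43 0.36 0.04 -0.00 -0.00 -0.79
0.40 0.39 0.04 -0.00 -0.00 -0.79
0.37 0.42 0.04 -0.00 -0.00 -0.79
0.33 0.45 0.04 -0.00 -0.00 -0.79
```

Call:
{"op": "carry_out", "data": {"targets": "0.54 -0.14 0.04 0 0 -0.79 -0.1;0.55 -0.10 0.04 0 0 -0.79 -0.1;0.56 -0.05 0.04 0 0 -0.79 -0.1;0.56 -0.01 0.04 0 0 -0.79 -0.1;0.56 0.04 0.04 0 0 -0.79 -0.1;0.55 0.08 0.04 0 0 -0.79 -0.1;0.55 0.12 0.04 0 0 -0.79 -0.1;0.53 0.17 0.04 0 0 -0.79 -0.1"}}

```text
time: 0.77
ee_pos: [0.3049, -0.4387, 0.3915]
tcp_rot: [-180.0, -0.0, 52.2]
wrist_force: [-0.0, -0.3, -0.1]
opening: 0.0385
grasp_force: 0.0
```

Call:
{"op": "carry_out", "data": {"targets": "0.52 0.21 0.04 0 0 -0.79 -0.1;0.50 0.25 0.04 0 0 -0.79 -0.1;0.48 0.29 0.04 0 0 -0.79 -0.1;0.46 0.32 0.04 0 0 -0.79 -0.1;0.43 0.36 0.04 0 0 -0.79 -0.1;0.40 0.39 0.04 0 0 -0.79 -0.1;0.37 0.42 0.04 0 0 -0.79 -0.1;0.33 0.45 0.04 0 0 -0.79 -0.1"}}

```text
time: 1.43
ee_pos: [0.4598, -0.3487, 0.3786]
tcp_rot: [-180.0, -0.0, 88.4]
wrist_force: [-0.1, 0.2, 0.4]
opening: 0.0384
grasp_force: 0.0
```

Call:
{"op": "carry_out", "data": {"targets": "0 0 0 0 0 0 -0.1;0 0 0 0 0 0 -0.1;0 0 0 0 0 0 -0.1;0 0 0 0 0 0 -0.1;0 0 0 0 0 0 -0.1;0 0 0 0 0 0 -0.1;0 0 0 0 0 0 -0.1;0 0 0 0 0 0 -0.1"}}

```text
time: 2.1
ee_pos: [0.4586, -0.3497, 0.3792]
tcp_rot: [180.0, 0.0, 88.1]
wrist_force: [-0.2, -0.1, -0.1]
opening: 0.0387
grasp_force: 0.0
```

Run:
```python
from h import *
o=monitor.get_obs();print(o["q"],o["opening"],o["ee_pos"],o["tcp_rot"])
im=camera("wrist")[:,:,::-1];cv2.imwrite("pics/w1.png",im)
c=get_calibration("wrist");np.save("w1.npy",c,allow_pickle=True)
for n,p in(("rib",(.459,-.35,.063)),("grasp",np.r_[o["ee_pos"][:2],o["ee_pos"][2]-.155])):print(n,proj(c,np.array(p)))
```

```text
[-3.73217629e+01  8.21360871e+00  1.07811669e+01  9.25566255e+01
 -9.60898595e-04  5.45501241e+01] 0.03867076781238156 [ 0.45863791 -0.34966619  0.37919538] [1.79991651e+02 7.12363191e-03 8.81281124e+01]
rib [278.03501983 195.66292685]
grasp [277.42959068 296.45263142]
```

View pics/w1.png

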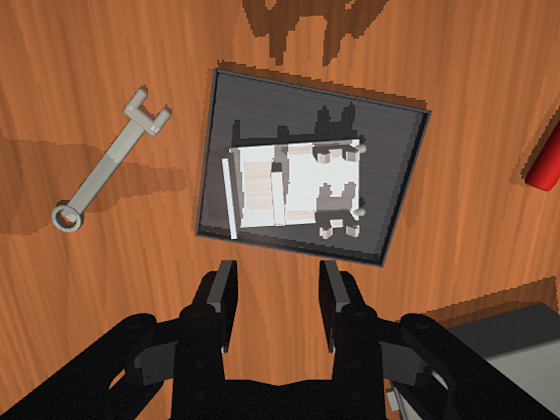

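The wrist view shows the cradle in the tray with its nose to image right. The push plate's top edge runs from about (223,158) to (237,238). The rib top is about (278,198) and the cheeks are at about (337,153) and (337,227). I'll zoom in to get exact edges.

Run:
```python
import cv2
im=cv2.imread("pics/w1.png")[135:245,215:370]
cv2.imwrite("pics/w1c.png",cv2.resize(im,None,fx=5,fy=5,interpolation=cv2.INTER_NEAREST))
```

```text
(no output)
```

View pics/w1c.png

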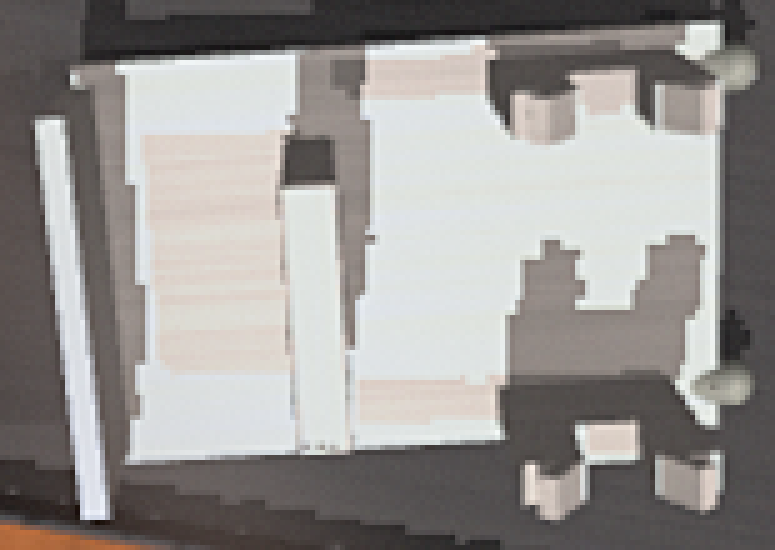

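Run:
```python
from h import *
c=np.load("w1.npy",allow_pickle=True).item()
f=lambda x,y,z:onz(c,(215+x/5-.5,135+y/5-.5),z)[:2]
r=[f(x,y,.063) for x,y in((283,187),(335,185),(352,448),(300,450))]
a=(r[0]+r[1])/2;b=(r[2]+r[3])/2
print("rib",np.round(r,4).tolist(),(a+b)/2,"w",np.linalg.norm(a-b),"t",np.linalg.norm(r[0]-r[1]),"yaw",np.degrees(np.arctan2(-(a-b)[0],(a-b)[1])))
p=[f(x,y,.055) for x,y in((36,120),(64,118),(110,517),(82,518))]
a=(p[0]+p[1])/2;b=(p[2]+p[3])/2
print("plate",(a+b)/2,"w",np.linalg.norm(a-b),"yaw",np.degrees(np.arctan2(-(a-b)[0],(a-b)[1])))
t=get_calibration("top");u=(278.5/5,0)
```

```text
rib [[0.4537, -0.3285], [0.4627, -0.3284], [0.4644, -0.377], [0.4549, -0.3771]] [ 0.45891935 -0.35276129] w 0.04859682009927182 t 0.008999421388791467 yaw 1.7542475630558043
plate [ 0.41433247 -0.35461923] w 0.07579603747831012 yaw 1.9593574195404422
```

Run:
```python
from h import *
plan(now(),pose([.459,-.353,.198],91.85),1)
```

```text
-0.08 0.01 4.53 0.00 0.00 -0.65
```

Call:
{"op": "carry_out", "data": {"targets": "-0.08 0.01 0.5 0 0 -0.65 -0.1;0 0 0.6 0 0 0 -0.1;0 0 0.7 0 0 0 -0.1;0 0 0.7 0 0 0 -0.1;0 0 0.7 0 0 0 -0.1;0 0 0.6 0 0 0 -0.1;0 0 0.5 0 0 0 -0.1;0 0 0.23 0 0 0 -0.1"}}

```text
time: 2.82
ee_pos: [0.4585, -0.3522, 0.1949]
tcp_rot: [-179.8, -0.1, 91.9]
wrist_force: [-1.0, 1.2, -0.0]
opening: 0.0382
grasp_force: 0.0
```

Call:
{"op": "carry_out", "data": {"targets": "0 0 0 0 0 0 -0.1;0 0 0 0 0 0 -0.5;0 0 0 0 0 0 -1;0 0 0 0 0 0 -1;0 0 0 0 0 0 -1;0 0 0 0 0 0 -1;0 0 0 0 0 0 -1;0 0 0 0 0 0 -1", "newtons": 50}}

```text
time: 3.48
ee_pos: [0.4596, -0.353, 0.1997]
tcp_rot: [179.9, 0.1, 91.9]
wrist_force: [-0.6, 0.9, 6.5]
opening: 0.0095
grasp_force: 49.7
```

Call:
{"op": "carry_out", "data": {"targets": "0 0 -0.1 0 0 0 -1;0 0 -0.2 0 0 0 -1;0 0 -0.4 0 0 0 -1;0 0 -0.5 0 0 0 -1;0 0 -0.5 0 0 0 -1;0 0 -0.5 0 0 0 -1;0 0 -0.4 0 0 0 -1;0 0 -0.2 0 0 0 -1"}}

```text
time: 4.15
ee_pos: [0.4594, -0.3527, 0.3127]
tcp_rot: [179.9, 0.1, 91.9]
wrist_force: [0.5, -0.6, -3.3]
opening: 0.0094
grasp_force: 48.9
```

Run:
```python
from h import *
o=monitor.get_obs();print(o["ee_pos"],o["tcp_rot"],o["wrist_force"],o["torque"],o["opening"])
plan(now(),pose([.4866,-.0948,.30],188.3),24)
```

```text
[ 0.4593811  -0.3527374   0.31271719] [1.79876622e+02 9.87942961e-02 9.18918162e+01] [ 0.49514398 -0.62926693 -3.32217057] [-0.01877206  0.02124606 -0.00681248] 0.009424084585085934
0.27 0.04 0.01 0.00 0.00 -0.70
0.26 0.06 0.01 0.00 0.00 -0.70
0.26 0.07 0.01 0.00 0.00 -0.70
0.25 0.09 0.01 0.00 0.00 -0.70
0.25 0.11 0.01 0.00 0.00 -0.70
0.24 0.13 0.01 0.00 0.00 -0.70
0.23 0.14 0.01 0.00 0.00 -0.70
0.22 0.16 0.01 0.00 0.00 -0.70
0.21 0.17 0.01 0.00 0.00 -0.70
0.19 0.19 0.01 0.00 0.00 -0.70
0.18 0.20 0.01 0.00 0.00 -0.70
0.17 0.21 0.01 0.00 0.00 -0.70
0.15 0.22 0.01 0.00 0.00 -0.70
0.13 0.23 0.01 0.00 0.00 -0.70
0.12 0.24 0.01 0.00 0.00 -0.70
0.10 0.25 0.01 0.00 0.00 -0.70
0.08 0.26 0.01 0.00 0.00 -0.70
0.06 0.26 0.01 0.00 0.00 -0.70
0.05 0.27 0.01 0.00 0.00 -0.70
0.03 0.27 0.01 0.00 0.00 -0.70
0.01 0.27 0.01 0.00 0.00 -0.70
-0.01 0.27 0.01 0.00 0.00 -0.70
-0.03 0.27 0.01 0.00 0.00 -0.70
-0.05 0.27 0.01 0.00 0.00 -0.70
```

Call:
{"op": "carry_out", "data": {"targets": "0.27 0.04 0.01 0 0 -0.70 -1;0.26 0.06 0.01 0 0 -0.70 -1;0.26 0.07 0.01 0 0 -0.70 -1;0.25 0.09 0.01 0 0 -0.70 -1;0.25 0.11 0.01 0 0 -0.70 -1;0.24 0.13 0.01 0 0 -0.70 -1;0.23 0.14 0.01 0 0 -0.70 -1;0.22 0.16 0.01 0 0 -0.70 -1"}}

```text
time: 4.82
ee_pos: [0.4682, -0.2661, 0.3063]
tcp_rot: [-180.0, -0.0, 124.2]
wrist_force: [0.1, -0.4, -3.6]
opening: 0.0097
grasp_force: 48.8
```

Call:
{"op": "carry_out", "data": {"targets": "0.21 0.17 0.01 0 0 -0.70 -1;0.19 0.19 0.01 0 0 -0.70 -1;0.18 0.20 0.01 0 0 -0.70 -1;0.17 0.21 0.01 0 0 -0.70 -1;0.15 0.22 0.01 0 0 -0.70 -1;0.13 0.23 0.01 0 0 -0.70 -1;0.12 0.24 0.01 0 0 -0.70 -1;0.10 0.25 0.01 0 0 -0.70 -1"}}

```text
time: 5.48
ee_pos: [0.477, -0.1807, 0.3032]
tcp_rot: [-180.0, -0.0, 156.3]
wrist_force: [0.4, 0.0, -3.7]
opening: 0.0093
grasp_force: 48.8
```

Call:
{"op": "carry_out", "data": {"targets": "0.08 0.26 0.01 0 0 -0.70 -1;0.06 0.26 0.01 0 0 -0.70 -1;0.05 0.27 0.01 0 0 -0.70 -1;0.03 0.27 0.01 0 0 -0.70 -1;0.01 0.27 0.01 0 0 -0.70 -1;-0.01 0.27 0.01 0 0 -0.70 -1;-0.03 0.27 0.01 0 0 -0.70 -1;-0.05 0.27 0.01 0 0 -0.70 -1"}}

```text
time: 6.15
ee_pos: [0.4863, -0.0944, 0.3]
tcp_rot: [180.0, -0.0, -171.7]
wrist_force: [0.1, -0.3, -3.7]
opening: 0.0093
grasp_force: 48.8
```

Run:
```python
from h import *
o=monitor.get_obs();print(o["ee_pos"],o["tcp_rot"],o["wrist_force"],o["opening"],o["q"][5])
im=camera("wrist")[:,:,::-1].copy();cv2.imwrite("pics/w2.png",im);np.save("w2.npy",get_calibration("wrist"),allow_pickle=True)
tp=camera("top")[:,:,::-1].copy();cv2.imwrite("pics/t2.png",tp)
H=np.vstack([cv2.resize(im,(400,300)),np.zeros((0,400,3),np.uint8)])
s=cv2.resize(tp[120:310,150:350],None,fx=2,fy=2)
out=np.zeros((420,800,3),np.uint8);out[:300,:400]=H;out[:380,400:]=s;cv2.imwrite("pics/c2.png",out)
plan(now(),pose([.4866,-.0948,.30],188.3),1)
```

```text
[ 0.48625803 -0.0943509   0.30001533] [ 1.79986448e+02 -3.46821484e-02 -1.71655379e+02] [ 0.10482036 -0.31654827 -3.68326144] 0.00933057862425058 -19.3258264964752
-0.00 -0.02 -0.00 0.01 -0.01 0.01
```

View pics/c2.png

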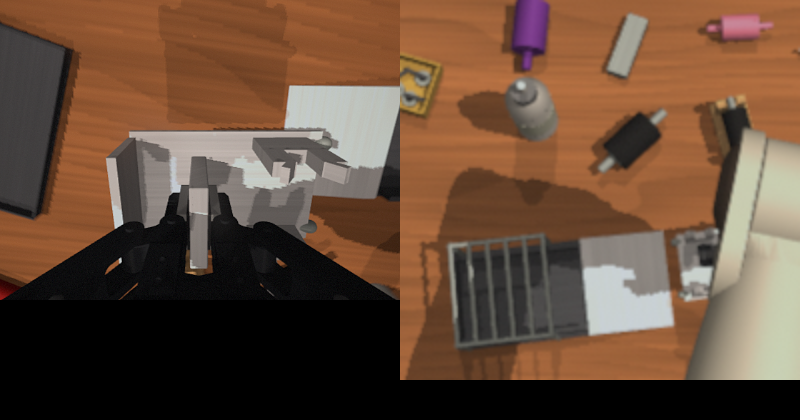

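The wrist view shows the cradle held upright with its nose towards the ramp. The ramp's near corner is at about (406,120) in the full frame. The top view shows the cradle nose just short of the ramp and lined up with it. I'll lower and release.

Call:
{"op": "carry_out", "data": {"targets": "0 0 0.3 0 0 0 -1;0 0 0.45 0 0 0 -1;0 0 0.5 0 0 0 -1;0 0 0.5 0 0 0 -1;0 0 0.4 0 0 0 -1;0 0 0.25 0 0 0 -1;0 0 0.11 0 0 0 -1;0 0 0.06 0 0 0 -1"}}

```text
time: 6.92
ee_pos: [0.4861, -0.0952, 0.1968]
tcp_rot: [180.0, -0.1, -171.9]
wrist_force: [-7.0, -0.8, 7.0]
opening: 0.0095
grasp_force: 50.9
```

Call:
{"op": "carry_out", "data": {"targets": "0 0 0 0 0 0 -1;0 0 0 0 0 0 -1;0 0 0 0 0 0 -0.1;0 0 0 0 0 0 -0.1;0 0 0 0 0 0 -0.1;0 0 0 0 0 0 -0.1;0 0 0 0 0 0 -0.1;0 0 0 0 0 0 -0.1"}}

```text
time: 7.58
ee_pos: [0.4864, -0.0949, 0.1977]
tcp_rot: [-180.0, 0.0, -171.9]
wrist_force: [0.3, -0.2, -0.1]
opening: 0.0386
grasp_force: 0.0
```

Call:
{"op": "carry_out", "data": {"targets": "0 0 -0.3 0 0 0 -0.1;0 0 -0.5 0 0 0 -0.1;0 0 -0.7 0 0 0 -0.1;0 0 -0.7 0 0 0 -0.1;0 0 -0.7 0 0 0 -0.1;0 0 -0.7 0 0 0 -0.1;0 0 -0.5 0 0 0 -0.1;0 0 -0.3 0 0 0 -0.1"}}

```text
time: 8.25
ee_pos: [0.4862, -0.0949, 0.3774]
tcp_rot: [-179.9, 0.2, -171.9]
wrist_force: [0.4, -0.2, -0.2]
opening: 0.0384
grasp_force: 0.0
```

Run:
```python
from h import *
o=monitor.get_obs();print(o["ee_pos"],o["tcp_rot"],o["wrist_force"],o["opening"],o["q"][5])
# predicted grasp pose over roller, axle yaw ~16.8
for y in (16.8,16.8+180,-163.2,106.8,-73.2): pass
im=camera("wrist")[:,:,::-1].copy();cv2.imwrite("pics/w3.png",im);np.save("w3.npy",get_calibration("wrist"),allow_pickle=True)
```

```text
[ 0.48624046 -0.09485339  0.37737284] [-179.92725484    0.20869275 -171.85219477] [ 0.39825416 -0.19667201 -0.24400008] 0.03838324303623344 -19.18599845422913
```

View pics/w3.png

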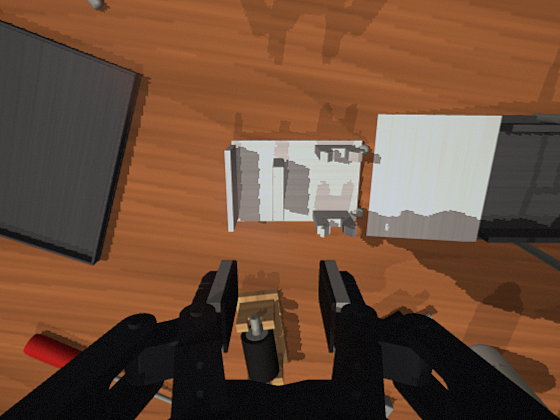

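The wrist view shows the cradle flat on the bench in front of the ramp. The ramp foot corners are at (378,114) and (366,236), and the sill's far corners at (502,115) and (477,241). The holder with the roller is at (258,340). Next I'll check the bay pose and the cradle's alignment.

Run:
```python
from h import *
c=np.load("w3.npy",allow_pickle=True).item()
f=lambda u,z:onz(c,u,z)[:2]
a,b=f((378,114),0),f((366,236.5),0);p,q=f((502.5,115),.014),f((477.5,241.5),.014)
print("foot",a,b,(a+b)/2,np.linalg.norm(a-b));print("sill",p,q,(p+q)/2,np.linalg.norm(p-q))
for v in(b-a,q-p):print("yaw",np.degrees(np.arctan2(-v[0],v[1]))%180, end=" ")
v=(p+q)/2-(a+b)/2;print("axis",np.degrees(np.arctan2(v[1],v[0])),np.linalg.norm(v))
y=np.radians(98.3);e=np.array([np.cos(y),np.sin(y)]);n=np.array([-e[1],e[0]])
O=np.array([.456,.115]);rib=np.array([.4864,-.0949])
for nm,x in(("rib",rib),("foot",(a+b)/2),("sill",(p+q)/2)):print(nm,(x-O)@e,(x-O)@n)
```

```text
foot [ 0.40772502 -0.00616927] [0.53873647 0.01166674] [0.47323075 0.00274874] 0.13221997666039378
sill [0.391628   0.10795901] [0.5218871  0.12748005] [0.45675755 0.11771953] 0.13171372381634078
yaw 97.75263549539339 yaw 98.52309774843495 axis 98.15393306297995 0.11614495174491699
rib -0.21208989163600628 0.00021878260240762795
foot -0.11356288384927152 -0.000846103546741972
sill 0.0025816904723634584 -0.0011421972401961405
```

Run:
```python
from h import *
plan(now(),pose([.6705,-.09,.36],-163.2),8)
```

```text
-0.57 -0.07 0.06 -0.00 0.01 -0.19
-0.57 -0.08 0.06 -0.00 0.01 -0.19
-0.57 -0.09 0.06 -0.00 0.01 -0.19
-0.57 -0.10 0.06 -0.00 0.01 -0.19
-0.56 -0.11 0.06 -0.00 0.01 -0.19
-0.56 -0.12 0.06 -0.00 0.01 -0.19
-0.56 -0.13 0.06 -0.00 0.01 -0.19
-0.56 -0.14 0.06 -0.00 0.01 -0.19
```

Call:
{"op": "carry_out", "data": {"targets": "-0.57 -0.07 0.06 0 0 -0.19 0.4;-0.57 -0.08 0.06 0 0 -0.19 0.4;-0.57 -0.09 0.06 0 0 -0.19 0.4;-0.57 -0.10 0.06 0 0 -0.19 0.4;-0.56 -0.11 0.06 0 0 -0.19 0.4;-0.56 -0.12 0.06 0 0 -0.19 0.4;-0.56 -0.13 0.06 0 0 -0.19 0.4;-0.56 -0.14 0.06 0 0 -0.19 0.4"}}

```text
time: 8.97
ee_pos: [0.6713, -0.0902, 0.3539]
tcp_rot: [180.0, -0.0, -163.1]
wrist_force: [-0.0, 0.1, 0.5]
opening: 0.0599
grasp_force: 0.0
```

Call:
{"op": "carry_out", "data": {"targets": "0 0 0 0 0 0 0.4;0 0 0 0 0 0 0.4;0 0 0 0 0 0 0.4;0 0 0 0 0 0 0.4;0 0 0 0 0 0 0.4;0 0 0 0 0 0 0.4;0 0 0 0 0 0 0.4;0 0 0 0 0 0 0.4"}}

```text
time: 9.63
ee_pos: [0.67, -0.0903, 0.3548]
tcp_rot: [-180.0, 0.0, -163.2]
wrist_force: [0.3, 0.6, -0.7]
opening: 0.0596
grasp_force: 0.0
```

Run:
```python
from h import *
o=monitor.get_obs();print(o["ee_pos"],o["tcp_rot"],o["opening"])
im=camera("wrist")[:,:,::-1].copy();cv2.imwrite("pics/w4.png",im);c=get_calibration("wrist");np.save("w4.npy",c,allow_pickle=True)
p=proj(c,np.array([.6705,-.09,.046]));print(p)
u,v=(p-[65,55]).astype(int);print(u,v)
cv2.imwrite("pics/w4c.png",cv2.resize(im[v:v+110,u:u+130],None,fx=5,fy=5,interpolation=cv2.INTER_NEAREST))
```

```text
[ 0.67004967 -0.09034939  0.35475148] [-1.79986886e+02  2.87731694e-02 -1.63153826e+02] 0.05963236964397685
[278.34242468 198.34213835]
213 143
```

View pics/w4c.png

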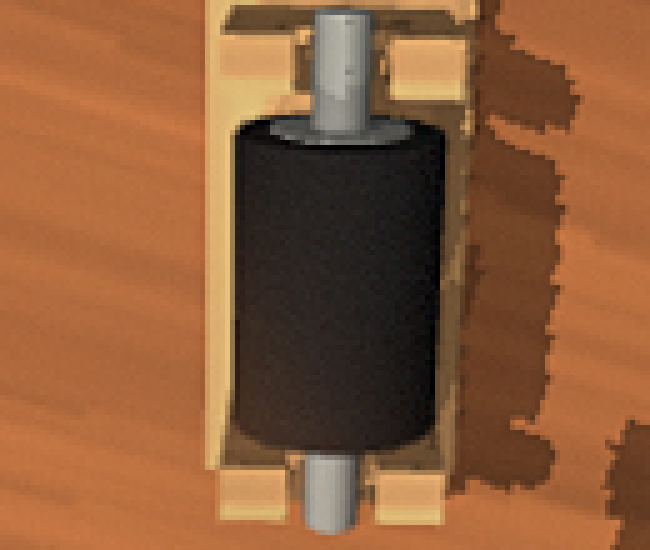

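The crop shows the roller in its holder with the axle nearly upright in the image, from (342,12) to (330,530) in crop pixels. The drum centre is about (338,285).

Run:
```python
from h import *
c=np.load("w4.npy",allow_pickle=True).item()
f=lambda x,y,z:onz(c,(213+x/5-.5,143+y/5-.5),z)[:2]
a,b=f(342,12,.049),f(331,530,.046);v=a-b
yaw=np.degrees(np.arctan2(v[1],v[0]));print(a,b,(a+b)/2,np.linalg.norm(v),yaw)
p=[f(x,y,.05) for x,y in((240,290),(440,290))];print("drum mid",(p[0]+p[1])/2,np.linalg.norm(p[0]-p[1]))
m=(a+b)/2
y=yaw%180-180
plan(now(),pose([*m,.2015],y),1)
```

```text
[ 0.62590108 -0.10140568] [ 0.71565161 -0.07591822] [ 0.67077634 -0.08866195] 0.0932993416919739 -164.14645444990913
drum mid [ 0.67069732 -0.08802103] 0.03410083238314389
-0.03 0.04 3.83 -0.00 0.00 0.17
```

Call:
{"op": "carry_out", "data": {"targets": "-0.03 -0.04 0.4 0 0 0.17 0.4;0 0 0.5 0 0 0 0.4;0 0 0.6 0 0 0 0.4;0 0 0.6 0 0 0 0.4;0 0 0.6 0 0 0 0.4;0 0 0.5 0 0 0 0.4;0 0 0.4 0 0 0 0.4;0 0 0.23 0 0 0 0.4"}}

```text
time: 10.35
ee_pos: [0.6714, -0.0914, 0.1987]
tcp_rot: [179.9, -0.1, -164.1]
wrist_force: [-0.5, 0.3, -0.7]
opening: 0.06
grasp_force: 0.0
```

I mistyped the sign of the tool-y correction, so I'll fix it before closing.

Call:
{"op": "carry_out", "data": {"targets": "0 0.08 0 0 0 0 0.4;0 0 0 0 0 0 0.4;0 0 0 0 0 0 0.4;0 0 0 0 0 0 -0.2;0 0 0 0 0 0 -0.6;0 0 0 0 0 0 -0.6;0 0 0 0 0 0 -0.6;0 0 0 0 0 0 -0.6", "newtons": 40}}

```text
time: 11.02
ee_pos: [0.6714, -0.0885, 0.2025]
tcp_rot: [-179.9, 0.1, -164.1]
wrist_force: [0.7, -0.1, 6.7]
opening: 0.0343
grasp_force: 39.4
```

Call:
{"op": "carry_out", "data": {"targets": "0 0 -0.1 0 0 0 -0.6;0 0 -0.3 0 0 0 -0.6;0 0 -0.4 0 0 0 -0.6;0 0 -0.5 0 0 0 -0.6;0 0 -0.5 0 0 0 -0.6;0 0 -0.4 0 0 0 -0.6;0 0 -0.3 0 0 0 -0.6;0 0 -0.1 0 0 0 -0.6"}}

```text
time: 11.68
ee_pos: [0.6713, -0.0884, 0.3079]
tcp_rot: [-179.9, 0.2, -164.1]
wrist_force: [0.9, 0.0, -0.8]
opening: 0.0346
grasp_force: 40.0
```

Run:
```python
from h import *
o=monitor.get_obs();print(o["ee_pos"],o["tcp_rot"],o["wrist_force"],o["opening"])
# slots target: rib + 54 mm along cradle axis
y=np.radians(98.15);m=np.array([.4864,-.0949])+.054*np.array([np.cos(y),np.sin(y)]);print(m)
plan(now(),pose([*m,.30],-171.85),8)
```

```text
[ 0.67128465 -0.08841833  0.30789186] [-1.79936140e+02  1.53530455e-01 -1.64117823e+02] [ 0.93811719  0.0320659  -0.75268353] 0.03463929446945554
[ 0.47874468 -0.04144538]
0.54 0.31 0.02 -0.00 0.00 0.17
0.54 0.30 0.02 -0.00 0.00 0.17
0.55 0.29 0.02 -0.00 0.00 0.17
0.55 0.28 0.02 -0.00 0.00 0.17
0.56 0.27 0.02 -0.00 0.00 0.17
0.56 0.26 0.02 -0.00 0.00 0.17
0.57 0.25 0.02 -0.00 0.00 0.17
0.57 0.24 0.02 -0.00 0.00 0.17
```

Call:
{"op": "carry_out", "data": {"targets": "0.54 0.31 0.02 0 0 0.17 -0.6;0.54 0.30 0.02 0 0 0.17 -0.6;0.55 0.29 0.02 0 0 0.17 -0.6;0.55 0.28 0.02 0 0 0.17 -0.6;0.56 0.27 0.02 0 0 0.17 -0.6;0.56 0.26 0.02 0 0 0.17 -0.6;0.57 0.25 0.02 0 0 0.17 -0.6;0.57 0.24 0.02 0 0 0.17 -0.6"}}

```text
time: 12.35
ee_pos: [0.4771, -0.0405, 0.2979]
tcp_rot: [180.0, -0.1, -172.0]
wrist_force: [0.0, -0.2, -0.9]
opening: 0.0349
grasp_force: 40.1
```

Call:
{"op": "carry_out", "data": {"targets": "0 0 0 0 0 0 -0.6;0 0 0 0 0 0 -0.6;0 0 0 0 0 0 -0.6;0 0 0 0 0 0 -0.6;0 0 0 0 0 0 -0.6;0 0 0 0 0 0 -0.6;0 0 0 0 0 0 -0.6;0 0 0 0 0 0 -0.6"}}

```text
time: 13.02
ee_pos: [0.4788, -0.0409, 0.2985]
tcp_rot: [180.0, -0.0, -171.9]
wrist_force: [-0.1, -0.3, -1.7]
opening: 0.0349
grasp_force: 40.2
```

Run:
```python
from h import *
o=monitor.get_obs();print(o["ee_pos"],o["tcp_rot"],o["wrist_force"],o["opening"])
im=camera("wrist")[:,:,::-1].copy();cv2.imwrite("pics/w5.png",im);np.save("w5.npy",get_calibration("wrist"),allow_pickle=True)
c=get_calibration("wrist");g=np.r_[o["ee_pos"][:2],o["ee_pos"][2]-.155];print("roller exp",proj(c,g))
t=np.radians(98.15);e=np.array([np.cos(t),np.sin(t),0]);n=np.array([-e[1],e[0],0])
for s in(-1,1):print("axle end",proj(c,g+s*.046*n),"slot exp",proj(c,np.array([.47874,-.04145,.057])+s*.034*n))
```

```text
[ 0.47875191 -0.04087689  0.29849404] [ 1.79994363e+02 -2.26156625e-02 -1.71913984e+02] [-0.09194771 -0.30232753 -1.71286199] 0.034915290929713676
roller exp [277.98274266 296.92134382]
axle end [277.98869322 382.25151037] slot exp [277.18963999 270.64088702]
axle end [277.97547867 192.75660246] slot exp [277.10557132 175.68861354]
```

View pics/w5.png

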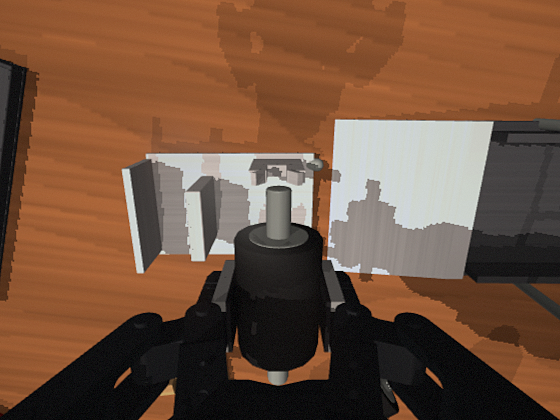

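The roller is held level, with the axle end at (279,190) as predicted, in line with the slot at (277,172). I'll lower it in two stages and watch the force.

Call:
{"op": "carry_out", "data": {"targets": "0 0 0.3 0 0 0 -0.6;0 0 0.4 0 0 0 -0.6;0 0 0.4 0 0 0 -0.6;0 0 0.3 0 0 0 -0.6;0 0 0.2 0 0 0 -0.6;0 0 0.1 0 0 0 -0.6;0 0 0.1 0 0 0 -0.6;0 0 0.1 0 0 0 -0.6"}}

```text
time: 13.73
ee_pos: [0.4787, -0.0408, 0.2229]
tcp_rot: [-180.0, 0.0, -171.9]
wrist_force: [-0.3, 0.1, -1.7]
opening: 0.0348
grasp_force: 40.2
```

Call:
{"op": "carry_out", "data": {"targets": "0 0 0.08 0 0 0 -0.6;0 0 0.08 0 0 0 -0.6;0 0 0.08 0 0 0 -0.6;0 0 0.08 0 0 0 -0.6;0 0 0.07 0 0 0 -0.6;0 0 0.06 0 0 0 -0.6;0 0 0.04 0 0 0 -0.6;0 0 0 0 0 0 -0.6"}}

```text
time: 14.4
ee_pos: [0.4784, -0.0408, 0.2027]
tcp_rot: [180.0, -0.0, -171.9]
wrist_force: [0.5, -0.1, -1.6]
opening: 0.0347
grasp_force: 40.2
```

Call:
{"op": "carry_out", "data": {"targets": "0 0 0.04 0 0 0 -0.6;0 0 0 0 0 0 -0.6;0 0 0 0 0 0 0.13;0 0 0 0 0 0 0.13;0 0 0 0 0 0 0.13;0 0 0 0 0 0 0.13;0 0 0 0 0 0 0.13;0 0 0 0 0 0 0.13"}}

```text
time: 15.07
ee_pos: [0.4786, -0.0408, 0.2016]
tcp_rot: [-180.0, 0.0, -171.9]
wrist_force: [-1.2, 0.5, 0.8]
opening: 0.0487
grasp_force: 0.0
```

Call:
{"op": "carry_out", "data": {"targets": "0 0 -0.2 0 0 0 0.13;0 0 -0.5 0 0 0 0.13;0 0 -0.7 0 0 0 0.13;0 0 -0.7 0 0 0 0.13;0 0 -0.7 0 0 0 0.13;0 0 -0.6 0 0 0 0.13;0 0 -0.5 0 0 0 0.13;0 0 -0.2 0 0 0 0.13"}}

```text
time: 15.73
ee_pos: [0.4786, -0.0408, 0.3691]
tcp_rot: [-179.9, 0.2, -171.9]
wrist_force: [0.0, -0.5, -0.7]
opening: 0.0482
grasp_force: 0.0
```

Run:
```python
from h import *
o=monitor.get_obs();print(o["ee_pos"],o["tcp_rot"],o["wrist_force"],o["opening"])
im=camera("wrist")[:,:,::-1].copy();cv2.imwrite("pics/w6.png",im);np.save("w6.npy",get_calibration("wrist"),allow_pickle=True)
cv2.imwrite("pics/w6c.png",cv2.resize(im[120:260,160:420],None,fx=3,fy=3,interpolation=cv2.INTER_CUBIC))
# staging: tool x toward... options for pushing pose: tool yaw 98.2 or -81.8
```

```text
[ 0.47861324 -0.04082914  0.36913337] [-179.94510408    0.23614675 -171.91079295] [ 0.01601597 -0.47239877 -0.7352213 ] 0.04823644622175379
```

View pics/w6c.png

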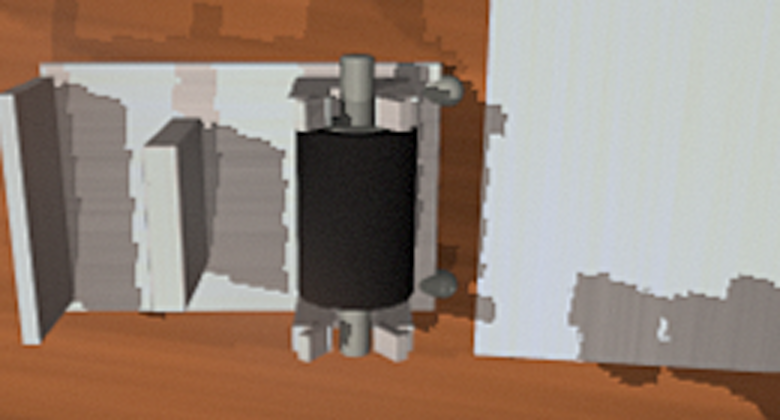

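The crop shows the roller seated: both axle ends lie in their slots, at crop pixels (357,90) and (355,330), and the drum is level between the cheeks. That was my tenth picture, so from here I check by numbers only. Next is the push pose behind the tail plate, with the tool leaning back.

```bash
cat >> h.py <<'E'
Y=np.radians(98.2);e=np.array([np.cos(Y),np.sin(Y),0]);n=np.array([-e[1],e[0],0]);O=np.array([.456,.116,0])
def push(x,z,lean=10):
    """TCP pose with finger-tip front at bay x, height z"""
    t=np.radians(lean)
    p=O+e*(x-.167*np.sin(t)-.011*np.cos(t));p[2]=z+.167*np.cos(t)-.011*np.sin(t)
    return pose(p,98.2,(n,-lean))
def tip():
    M=now();p=M[:3,3]+.167*M[:3,2]+.011*M[:3,0];d=p-O;return np.round([d@e,d@n,p[2]],4)
E
python3 - <<'E'
from h import *
B=push(-.285,.14);print(B.round(3).tolist());plan(now(),B,16)
E
```

```text
[[-0.14, 0.99, -0.025, 0.502], [0.975, 0.143, 0.172, -0.206], [0.174, 0.0, -0.985, 0.303], [0.0, 0.0, 0.0, 1.0]]
0.00 -0.26 0.10 -0.08 0.09 0.98
-0.03 -0.26 0.10 -0.08 0.09 0.98
-0.05 -0.26 0.10 -0.08 0.09 0.98
-0.08 -0.25 0.10 -0.08 0.09 0.98
-0.10 -0.24 0.09 -0.08 0.09 0.98
-0.13 -0.23 0.09 -0.08 0.09 0.98
-0.15 -0.22 0.09 -0.08 0.09 0.98
-0.17 -0.20 0.08 -0.08 0.09 0.98
-0.19 -0.19 0.08 -0.08 0.09 0.98
-0.21 -0.17 0.08 -0.08 0.09 0.98
-0.23 -0.15 0.07 -0.08 0.09 0.98
-0.24 -0.13 0.07 -0.08 0.09 0.98
-0.25 -0.10 0.07 -0.08 0.09 0.98
-0.26 -0.08 0.07 -0.08 0.09 0.98
-0.27 -0.05 0.06 -0.08 0.09 0.98
-0.27 -0.03 0.06 -0.08 0.09 0.98
```

Call:
{"op": "carry_out", "data": {"targets": "0 -0.26 0.10 -0.08 0.09 0.98 0;-0.03 -0.26 0.10 -0.08 0.09 0.98 0;-0.05 -0.26 0.10 -0.08 0.09 0.98 0;-0.08 -0.25 0.10 -0.08 0.09 0.98 0;-0.10 -0.24 0.09 -0.08 0.09 0.98 0;-0.13 -0.23 0.09 -0.08 0.09 0.98 0;-0.15 -0.22 0.09 -0.08 0.09 0.98 0;-0.17 -0.20 0.08 -0.08 0.09 0.98 0"}}

```text
time: 16.45
ee_pos: [0.4902, -0.1235, 0.3311]
tcp_rot: [178.3, -5.2, 142.9]
wrist_force: [0.4, -0.1, -0.4]
opening: 0.043
grasp_force: 0.0
```

Call:
{"op": "carry_out", "data": {"targets": "-0.19 -0.19 0.08 -0.08 0.09 0.98 0;-0.21 -0.17 0.08 -0.08 0.09 0.98 0;-0.23 -0.15 0.07 -0.08 0.09 0.98 0;-0.24 -0.13 0.07 -0.08 0.09 0.98 0;-0.25 -0.10 0.07 -0.08 0.09 0.98 0;-0.26 -0.08 0.07 -0.08 0.09 0.98 0;-0.27 -0.05 0.06 -0.08 0.09 0.98 0;-0.27 -0.03 0.06 -0.08 0.09 0.98 0"}}

```text
time: 17.12
ee_pos: [0.5012, -0.2062, 0.298]
tcp_rot: [-179.3, -10.0, 97.7]
wrist_force: [0.8, 0.5, -0.2]
opening: 0.0426
grasp_force: 0.0
```

Run:
```python
from h import *
o=monitor.get_obs();print(o["q"],o["opening"],tip())
plan(now(),push(-.285,.034),1)
c=get_calibration("wrist");P=lambda x,y,z:proj(c,O+e*x+n*y+[0,0,z])
for w,p in(("plate L",(-.257,.038,.052)),("plate R",(-.257,-.038,.052)),("slot",(-.158,0,.062)),("axL",(-.158,.046,.044)),("axR",(-.158,-.046,.044))):print(w,P(*p).round(1))
im=camera("wrist");g=im.max(2)
m=((im.max(2)<60)).astype(np.uint8)
for k in cv2.findContours(m,0,2)[0]:
    if cv2.contourArea(k)>800:print(cv2.minAreaRect(k),cv2.boundingRect(k))
```

```text
[-24.02563087   6.63380686  -0.20064157  89.06576469   8.11646887
  57.84020428] 0.042627856048569286 [-0.2855  0.0029  0.1354]
-0.43 0.06 2.50 -0.11 -0.00 -0.09
plate L [227.9 185.3]
plate R [338.8 184.7]
slot [282.6  24.8]
axL [213.8  36.6]
axR [351.7  35. ]
((279.5, 340.0), (158.0, 559.0), 90.0) (0, 261, 560, 159)
((281.5, 36.5), (59.0, 89.0), 90.0) (237, 7, 90, 60)
```

Call:
{"op": "carry_out", "data": {"targets": "-0.05 0.06 0.3 -0.11 0 -0.09 0;-0.06 0 0.35 0 0 0 0;-0.07 0 0.4 0 0 0 0;-0.07 0 0.4 0 0 0 0;-0.07 0 0.4 0 0 0 0;-0.06 0 0.35 0 0 0 0;-0.05 0 0.3 0 0 0 0;0 0 0 0 0 0 0"}}

```text
time: 17.83
ee_pos: [0.5028, -0.2045, 0.1948]
tcp_rot: [-179.9, -10.1, 98.5]
wrist_force: [-0.6, 1.0, -0.4]
opening: 0.0423
grasp_force: 0.0
```

Run:
```python
from h import *
o=monitor.get_obs();print(tip(),o["tcp_rot"],o["wrist_force"])
pts=[(-.285,.034),(-.19,.036),(-.12,.041),(-.07,.048),(-.02,.048),(.016,.047)]
for a,b in zip(pts,pts[1:]):
    print(a,b);plan(push(*a),push(*b),1)
```

```text
[-2.839e-01 -1.000e-04  3.230e-02] [-179.90282617  -10.0544328    98.52949176] [-0.57169934  0.97813513 -0.40052993]
(-0.285, 0.034) (-0.19, 0.036)
2.35 0.00 0.36 0.00 0.00 0.00
(-0.19, 0.036) (-0.12, 0.041)
1.75 0.00 0.18 0.00 0.00 0.00
(-0.12, 0.041) (-0.07, 0.048)
1.26 -0.00 0.04 0.00 0.00 0.00
(-0.07, 0.048) (-0.02, 0.048)
1.23 0.00 0.22 0.00 0.00 0.00
(-0.02, 0.048) (0.016, 0.047)
0.88 -0.00 0.18 0.00 0.00 0.00
```

Call:
{"op": "carry_out", "data": {"targets": "0.2 0 0.03 0 0 0.05 0;0.2 0 0.03 0 0 0 0;0.15 0 0.02 0 0 0 0;0.1 0 0.02 0 0 0 0;0.1 0 0.01 0 0 0 0;0.12 0 0.01 0 0 0 0;0.15 0 0.02 0 0 0 0;0.15 0 0.02 0 0 0 0"}}

```text
time: 18.5
ee_pos: [0.497, -0.1579, 0.1999]
tcp_rot: [179.9, -9.9, 98.2]
wrist_force: [0.3, -3.1, -1.5]
opening: 0.0426
grasp_force: 1.3
```

```bash
cat > chk.py <<'E'
from h import *
o=monitor.get_obs();t=tip();print("tip",t,o["tcp_rot"].round(1) if hasattr(o["tcp_rot"],"round") else o["tcp_rot"],"F",np.round(o["wrist_force"],1))
c=get_calibration("wrist");im=camera("wrist");cv2.imwrite(f"pics/p{int(o['time']*100)}.png",im[:,:,::-1])
x=t[0]+.069
b=lambda y:proj(c,O+e*(x+.032)+n*y+[0,0,.044+max(t[2]-.033,0)])
p=b(0);print("pred roller",p.round(1))
m=(im.max(2)<60).astype(np.uint8);m[240:]=0
for k in cv2.findContours(m,0,2)[0]:
    if cv2.contourArea(k)>600:print(np.round(cv2.minAreaRect(k)[0]),cv2.boundingRect(k))
E
python3 chk.py
```

```text
tip [-0.2374 -0.0017  0.0373] [179.9  -9.9  98.2] F [ 0.3 -3.1 -1.5]
pred roller [273.3   8.4]
[270.  30.] (186, 0, 168, 62)
```

Call:
{"op": "carry_out", "data": {"targets": "0.18 -0.02 0.025 0 0 0 0;0.18 0 0.025 0 0 0 0;0.18 0 0.025 0 0 0 0;0.18 0 0.025 0 0 0 0;0.18 0 0.025 0 0 0 0;0.18 0 0.025 0 0 0 0;0.18 0 0.025 0 0 0 0;0.18 0 0.025 0 0 0 0"}}

```text
time: 19.22
ee_pos: [0.4879, -0.1002, 0.2018]
tcp_rot: [179.9, -9.9, 98.2]
wrist_force: [1.0, -2.6, -1.0]
opening: 0.0428
grasp_force: 1.6
```

Call:
{"op": "carry_out", "data": {"targets": "0.18 0 0.025 0 0 0 0;0.18 0 0.025 0 0 0 0;0.18 0 0.025 0 0 0 0;0.18 0 0.025 0 0 0 0;0.18 0 0.025 0 0 0 0;0.18 0 0.025 0 0 0 0;0.18 0 0.025 0 0 0 0;0.18 0 0.025 0 0 0 0"}}

```text
time: 19.88
ee_pos: [0.4796, -0.0427, 0.2039]
tcp_rot: [179.9, -9.9, 98.2]
wrist_force: [0.1, -3.0, -0.0]
opening: 0.0424
grasp_force: 1.6
```

```bash
python3 chk.py
python3 - <<'E'
from h import *
# top view: drum and roller axle against prediction; plate
c=get_calibration("top");t=tip();x=t[0]+.069
print("pred top roller",proj(c,O+e*(x+.032)+[0,0,.062]).round(1))
im=camera("top");cv2.imwrite("pics/t3.png",im[:,:,::-1]);m=(im.max(2)<45).astype(np.uint8)
for k in cv2.findContours(m,0,2)[0]:
    b=cv2.boundingRect(k)
    if cv2.contourArea(k)>60 and 160<b[0]<340 and 160<b[1]<320:print(cv2.minAreaRect(k))
E
```

```text
tip [-0.1208 -0.001   0.0413] [179.9  -9.9  98.2] F [ 0.1 -3.  -0. ]
pred roller [275.4   8.3]
[277.  36.] (171, 0, 213, 73)
pred top roller [247.1 260.4]
((247.39605712890625, 260.9604187011719), (19.502729415893555, 12.338461875915527), 84.2894058227539)
((180.92604064941406, 270.00274658203125), (39.8985710144043, 4.441399574279785), 87.87889862060547)
((230.139404296875, 249.9093017578125), (15.166332244873047, 12.838167190551758), 3.814074993133545)
((288.314697265625, 238.9088134765625), (3.834825277328491, 36.124053955078125), 4.398705005645752)
((265.7396240234375, 189.5095977783203), (16.10915184020996, 24.926794052124023), 47.29060745239258)
```

The top view puts the drum at (247,261) against a prediction of (247,260), so it is still on track.

Call:
{"op": "carry_out", "data": {"targets": "0.16 0 0.005 0 0 0 0;0.16 0 0.005 0 0 0 0;0.16 0 0.005 0 0 0 0;0.16 0 0.005 0 0 0 0;0.16 0 0.005 0 0 0 0;0.15 0 0.005 0 0 0 0;0.15 0 0.005 0 0 0 0;0.15 0 0.005 0 0 0 0"}}

```text
time: 20.65
ee_pos: [0.4728, 0.0061, 0.2116]
tcp_rot: [179.9, -9.9, 98.2]
wrist_force: [1.4, -4.6, 2.5]
opening: 0.0426
grasp_force: 2.3
```

Call:
{"op": "carry_out", "data": {"targets": "0.13 0 0.023 0 0 0 0;0.13 0 0.023 0 0 0 0;0.13 0 0.023 0 0 0 0;0.13 0 0.023 0 0 0 0;0.13 0 0.023 0 0 0 0;0.13 0 0.023 0 0 0 0;0.13 0 0.023 0 0 0 0;0.13 0 0.023 0 0 0 0"}}

```text
time: 21.32
ee_pos: [0.4665, 0.0479, 0.2106]
tcp_rot: [180.0, -9.9, 98.2]
wrist_force: [0.2, -2.3, 0.5]
opening: 0.0429
grasp_force: 1.1
```

```bash
python3 chk.py
cat > top.py <<'E'
from h import *
c=get_calibration("top");t=tip();x=t[0]+.069
for z in(.062,.07,.076):print("pred top roller",proj(c,O+e*(x+.032)+[0,0,z]).round(1))
im=camera("top");cv2.imwrite(f"pics/t{int(monitor.get_obs()['time']*100)}.png",im[:,:,::-1]);m=(im.max(2)<45).astype(np.uint8)
for k in cv2.findContours(m,0,2)[0]:
    b=cv2.boundingRect(k)
    if cv2.contourArea(k)>60 and 160<b[0]<340 and 200<b[1]<320:print(np.round(cv2.minAreaRect(k)[0]),np.round(cv2.minAreaRect(k)[1:][0]),round(cv2.minAreaRect(k)[2]))
E
python3 top.py
```

```text
tip [-0.0292 -0.0008  0.048 ] [180.   -9.9  98.2] F [ 0.2 -2.3  0.5]
pred roller [275.8   8.4]
[177. 115.] (164, 75, 25, 81)
[418. 134.] (336, 73, 166, 122)
[383.  26.] (359, 0, 48, 53)
[270.  26.] (178, 0, 186, 53)
pred top roller [212.1 264.7]
pred top roller [211.7 264.5]
pred top roller [211.4 264.3]
[209. 266.] [19.  6.] 90
[181. 268.] [43.  5.] 86
```

Call:
{"op": "carry_out", "data": {"targets": "0.13 0 0.026 0 0 0 0;0.13 0 0.026 0 0 0 0;0.13 0 0.026 0 0 0 0;0.13 0 0.026 0 0 0 0;0.13 0 0.026 0 0 0 0;0.13 0 0.026 0 0 0 0;0.13 0 0.026 0 0 0 0;0.13 0 0.026 0 0 0 0"}}

```text
time: 22.08
ee_pos: [0.4605, 0.0899, 0.2098]
tcp_rot: [179.9, -9.9, 98.2]
wrist_force: [-0.5, -2.7, -1.3]
opening: 0.0428
grasp_force: 1.1
```

```bash
python3 chk.py;python3 top.py
python3 - <<'E'
from h import *
plan(now(),push(.016,.046),1)
E
```

```text
tip [ 0.0132 -0.001   0.0472] [179.9  -9.9  98.2] F [-0.5 -2.7 -1.3]
pred roller [275.3   8.3]
[179. 183.] (168, 160, 23, 47)
[426. 177.] (358, 145, 137, 65)
[ 94. 189.] (60, 145, 91, 62)
[177.  88.] (160, 56, 29, 66)
[382.  89.] (360, 55, 45, 69)
[268.  57.] (202, 53, 133, 9)
[272.  16.] (190, 0, 164, 32)
pred top roller [195.9 266.7]
pred top roller [195.4 266.5]
pred top roller [195.  266.3]
[200. 267.] [19.  6.] 84
[181. 268.] [43.  5.] 86
0.05 -0.02 0.04 0.01 0.01 0.01
```

Call:
{"op": "carry_out", "data": {"targets": "0.06 0 0.01 0 0 0 0;0.06 0 0.01 0 0 0 0;0 0 0 0 0 0 0;-0.2 0 -0.035 0 0 0 0;-0.5 0 -0.09 0 0 0 0;-0.5 0 -0.09 0 0 0 0;-0.5 0 -0.09 0 0 0 0;-0.4 0 -0.07 0 0 0 0"}}

```text
time: 22.85
ee_pos: [0.4722, 0.0081, 0.2103]
tcp_rot: [179.9, -9.9, 98.2]
wrist_force: [0.4, -0.6, 0.1]
opening: 0.0428
grasp_force: 0.0
```

Call:
{"op": "carry_out", "data": {"targets": "-0.2 0 -0.2 0 0 0 0;-0.4 0 -0.4 0 0 0 0;-0.5 0 -0.6 0 0 0 0;-0.5 0 -0.6 0 0 0 0;-0.5 0 -0.6 0 0 0 0;-0.3 0 -0.5 0 0 0 0;-0.2 0 -0.3 0 0 0 0;0 0 0 0 0 0 0"}}

```text
time: 23.52
ee_pos: [0.4901, -0.1153, 0.3211]
tcp_rot: [179.7, -9.8, 98.1]
wrist_force: [0.5, -0.1, 0.1]
opening: 0.0427
grasp_force: 0.0
```

Run:
```python
from h import *
o=monitor.get_obs();print(o["ee_pos"],tip())
b=lambda x,y,z:O+e*x+n*y+[0,0,z]
ox=.017-.0+.069
for nm in("top","side","wrist"):
    c=get_calibration(nm);im=camera(nm);cv2.imwrite(f"pics/end_{nm}.png",im[:,:,::-1])
    print(nm,"plate top L/R",[proj(c,b(ox-.067,y,.060)).round(1).tolist() for y in(.038,-.038)],"rib",[proj(c,b(ox-.022,y,.068)).round(1).tolist() for y in(.025,-.025)],
      "roller",proj(c,b(ox+.032,0,.070)).round(1),"axle",[proj(c,b(ox+.032,y,.052)).round(1).tolist() for y in(.046,-.046)])
im=cv2.imread("pics/end_wrist.png");c=get_calibration("wrist")
h=cv2.cvtColor(im,cv2.COLOR_BGR2HSV);m=((h[...,2]>110)&(h[...,1]<60)).astype(np.uint8)
for k in cv2.findContours(m,0,2)[0]:
    if cv2.contourArea(k)>80:
        r=cv2.minAreaRect(k);print(np.round(cv2.boxPoints(r)).tolist(),cv2.contourArea(k))
```

```text
[ 0.49014688 -0.11525859  0.32106906] [-0.1944 -0.0017  0.1584]
top plate top L/R [[234.2, 276.9], [231.1, 247.8]] rib [[216.1, 273.8], [214.1, 254.5]] roller [194.2 266.6] axle [[196.8, 284.8], [193.6, 249.7]]
side plate top L/R [[191.8, 197.8], [218.9, 189.2]] rib [[191.1, 182.7], [208.7, 177.3]] roller [194.  166.3] axle [[179.2, 175.4], [210.4, 166.0]]
wrist plate top L/R [[217.1, -100.4], [335.0, -100.4]] rib [[234.4, -194.6], [317.5, -194.5]] roller [ 275.8 -307.5] axle [[202.5, -267.7], [349.3, -267.5]]
[[535.0, 132.0], [548.0, 124.0], [561.0, 146.0], [548.0, 154.0]] 323.5
[[470.0, 23.0], [483.0, 16.0], [497.0, 41.0], [485.0, 48.0]] 375.0
[[194.0, 0.0], [356.0, 0.0], [356.0, 124.0], [194.0, 124.0]] 19096.0
```

Run:
```python
import cv2,numpy as np
t=cv2.cvtColor(cv2.imread("pics/end_top.png"),cv2.COLOR_BGR2GRAY);s=cv2.cvtColor(cv2.imread("pics/end_side.png"),cv2.COLOR_BGR2GRAY)
print("top cols 186-246")
for r in range(244,292,3):print(r," ".join(f"{v:3d}" for v in t[r,186:246:2]))
print("side cols 170-232")
for r in range(158,212,2):print(r," ".join(f"{v:3d}" for v in s[r,172:232:2]))
```

```text
top cols 186-246
244  73  74  72 105 139  70  67  58  89  63  49  48  51  95  52  48  49  71  79  42  44  42  40  36  33  30  35 107 137 137
247  66  51  50  73 145  48  46  44  78  73  37  33  30  92  35  37  38  56  86  40  40  39  38  48  40  40  40  98 138 138
250  57  36  37  53 150  39  39  39  69  75  40  40  44  95  68  79  90  90  96 111 131 132 133 105  49  72  74 116 165 155
253 108 115  70  71 152  86 113 103  99  95 130 131 131 103 111 134 133 124  94 114 131 131 133 117  78  75  74  90 203 203
256 139 133  83  79 141  79  74  78  80  96 131 130 131  97 103 123 126 132  95 105 132 133 134 124  85  74  74  64 203 203
259 139  60  25  26  84  40  24  43 100  94 123 124 125 113  97 113  85 106  94 109 135 134 134 130  93  75  75  68 196 203
262 146  20  24  25  76  61  23  28 104  94 108 132 134 119  96 116  88 136 102 111 136 135 134 134 107  75  75  73 163 204
265 154  36  25  28  68  71  21  18 112  95 106 132 132 122  96 127  78 134 120  99 135 134 134 139 137  76  77  76 149 203
268 156  51  25  27  64  77  23  17  97 100  92 133 134 125  94 116  64 136 122 101 135 135
[... 3566 characters left out ...]
 199 149 151 153 150 150 151 154 155  97 124 185 123 112 136 155 206 214 198 174
202 122 116 113 109 104 115  94  82  56 125 212 151 151 150 151 153 153 153 151 131  68 125 192 159 113 106 122 132 134 115
204 127 130 128 111 105 106 100  72  64  83 223 149 153 152 152 148 146 116  81  71  45  77 117 162 201 178 139 120 127 100
206 129 129 128 119 106 109 112  60  79  55 143 163 150 149 103  69  72  82  83  83  49  50  75  98 128 146 189 201 205 205
208 126 122 111 111 107 102  91  66  83  63  89 132 153  81  78  84  82  83  81  89  63  44  48  54  80  81 107 127 134 133
210 111 110 112 113 108 106  99  72  70  77  59  76  81  85  83  84  90 112 179 228 148  38  51  50  49  56  69  75  86  88
```

Call:
{"op": "carry_out", "data": {"targets": "-0.4 0 -0.3 0 0 0 0;-0.7 0 -0.4 0 0 0 0;-0.7 0 -0.4 0 0 0 0;-0.7 0 -0.4 0 0 0 0;-0.7 0 -0.4 0 0 0 0;-0.5 0 -0.2 0 0 0 0;-0.3 0 0 0 0 0 0;0 0 0 0 0 0 0"}}

```text
time: 24.33
ee_pos: [0.5143, -0.2849, 0.3715]
tcp_rot: [-180.0, -10.0, 98.1]
wrist_force: [-0.1, -0.5, 0.2]
opening: 0.043
grasp_force: 0.0
```

Run:
```python
from h import *
im=camera("side");g=cv2.cvtColor(im,cv2.COLOR_RGB2GRAY);c=get_calibration("side")
b=lambda x,y,z:O+e*x+n*y+[0,0,z]
for y in(0,.004):
  for z in(.060,.066):print(y,z,[proj(c,b(.019,v+y,z)).round(1).tolist() for v in(.038,-.038)],"rib",[proj(c,b(.069,v+y,z+.008)).round(1).tolist() for v in(.025,-.025)])
for r in range(156,212,2):print(r," ".join(f"{v:3d}" for v in g[r,172:232:2]))
```

```text
0 0.06 [[191.8, 197.8], [218.9, 189.2]] rib [[190.6, 181.4], [208.1, 176.0]]
0 0.066 [[191.5, 196.4], [218.7, 187.7]] rib [[190.2, 180.0], [207.9, 174.6]]
0.004 0.06 [[190.3, 198.3], [217.5, 189.6]] rib [[189.2, 181.9], [206.7, 176.5]]
0.004 0.066 [[190.0, 196.9], [217.3, 188.2]] rib [[188.8, 180.4], [206.5, 175.0]]
156 169 169 156 135 135 134 135 136 135 134 135 135 135 135 135 135 135 134 135 135 135 135 134 135 134 135 134 134 135 135
158 165 163 156 136 135 135 135 134 134 134 135 134 136 135 135 135 135 135 134 135 135 134 137 135 134 136 134 135 135 136
160 160 160 151 134 135 135 135 134 135 135 135 136 135 135 135 134 135 135 134 134 135 135 136 136 135 135 135 135 135 135
162 155 157 149 135 135 136 136 135 135 135 135 134 135 135 135 135 135 134 135 135 135 135 135 135 135 136 134 134 135 135
164 152 151 145 135 134 135 135 135 135 135 134 136 135 135 134 135 135 135 135 135 135 135 135 135 135 136 134 135 134 135
166 146 148 147 136 135 135 135 135 135 135 135 136 135 136 136 134 135 134 135 135 134 135 135 135 135 135 135 136 135 135
168 141 142 143 131 135 135 135 135 13
[... 1989 characters left out ...]
 115  93  93  94  93  93  92  95 125 136 136 135 135 135 135 135 136 135 135 135
202  67  62  60  57  55  69  63  48  38  73 122  92  92  93  93  94  94  94  92  97 129 137 135 135 135 135 135 135 135 135
204  73  75  73  58  56  64  65  45  40  45 126  94  93  93  94  91  90  75  45  39  42  69 126 136 135 135 134 135 135 135
206  74  74  73  66  55  60  68  42  47  39  74  97  91  91  67  44  38  47  49  48  48  48  48  68 125 135 136 135 135 135
208  73  67  59  56  57  55  58  39  47  46  50  78  85  49  45  49  47  49  48  51  64  96 131 133 133 132 126 130 136 136
210  57  58  59  61  57  56  53  40  43  47  39  45  49  50  49  48  53  64 101 130 134 134 132 132 131 131 131 130 129 129
```

The last unblocked side view has the plate's bright top edge at (190,198) and (196,196). That fits a plate-top height of 60 mm, which means the cradle is flat on the floor; 66 mm would mean the tail was still on the sill. The top view puts the plate and drum where a seated roller with the cradle at home (x ≈ 86 mm) would be. I'm handing the job in.

```bash
python3 -c "
from workcell import bot;print(bot.job_done())"
```

```text
the job is handed in; nothing more can be done
None
```

I handed the job in at about 24 s: by camera measurement the loaded cradle stands flat in the bay at x ≈ 86 mm (home is 72 to 98 mm) with the roller still in line with its slots, and the arm went nowhere near the bottle or jar; the hand-in returned no verdict.

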